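# Lift the hot lid off the solder pot with the lid lifter

## Robot

A 7-joint arm with a two-finger parallel gripper is mounted at the origin on the work surface. World frame = base frame: x ahead of the robot, y to its left, z up, the work surface at z = 0. Lengths are in m, angles in rad, forces in N, time in s.
With the tool pointing down it reaches from about 0.35 to 0.9 m from the base axis. Payload 7.2 kg.
Tool frame: the origin (TCP) lies on the mounting face of the last link; the fingertips stand ahead of it and the grasp point (between the pads) lies 163 mm ahead of it (robot.tip_extent is the z of the fingertips in the tool frame, in m); z points along the fingers, x is the direction in which the jaws open and shut, and the axes are right-handed (so a half turn about z gives the same grasp; the last joint's range is limited). The gripper opens to 88 mm and grips with 3 to 60 N. Pads are 20 mm wide; open, the fingers measure 115 mm over their backs; the gripper's body (75 mm by 178 mm) begins 61 mm behind the grasp point.
Start: joints at [-1.187, 0.411, -0.013, 1.596, 0.006, 1.134, -0.082], TCP at [0.273, 0.562, 0.405] pointing down, gripper open.
Joint ranges: [-2.95, 2.95], [-0.29, 1.99], [-1.47, 1.44], [0.14, 2.54], [-1.03, 4.17], [0.13, 1.85], [-2.86, 2.86]. Speed limits (rad/s): [2.39, 2.39, 3.01, 3.01, 3.14, 3.14, 3.14].

## Interface

Orientations are given as a 3x3 rotation matrix whose columns are the frame's x, y, z axes.
In Python, from bench import telemetry, eyes, order, robot gives the robot as it stands.
- The arm moves only by the shell command python3 -m inch 'ROWS' [FORCE]. ROWS is JSON, a list that holds one entry, the list of rows, each a list of 7 numbers: the turn, a rotation vector about the tool's x, y, z scaled (see below), then the shift along the tool's x, y, z scaled (see below), then the closure, from -1 (fully open) to 1 (shut), so that 0 is half open. In form: [[[ax, ay, az, tx, ty, tz, hand], ...]]. A call has 1 to 8 rows; each row is the pose to reach, as a shift and turn from the pose commanded when the call began, along the tool's axes at that moment; what a row does not reach only later rows make up. The controller multiplies each number of a shift by 500 mm and each number of a turn by 45 degrees. A row lasts 1/10 s, in which the tool goes at most 50 mm and 8.59 degrees, less where a joint would pass 70% of its speed; a pose out of reach is approached as far as the arm can. A call with a number of a shift or a turn outside -1 to 1 is refused whole. A call with a gripper value outside its range is refused whole. The fingers move at their own pace and stop on an object; FORCE is the grip in N (left out, the last holds). Time passes only in rows, so rows that repeat a pose let the fingers close. It gives the time, the measured TCP pose, the force and the opening at its end, in the units of the state.
- telemetry.read_state(): the state, without advancing time (a new reading comes with each control period).
- eyes.read_camera(name): name is "side" or "top" or "wrist"; returns (picture, depth): 480x640x3 uint8, blue, green, red; 480x640 float32, m along the optical axis (not along the pixel's ray), 0 where there is no reading.
- eyes.calibration(name): a dict with "vertical_fov" (degrees; the focal length in pixels is half the picture's height over the tangent of half this angle, whatever the lens; pixels are square), "cx", "cy" (the principal point, pixels), "R" (3x3) and "t" (3): a world point X has camera coordinates R X + t. Camera axes: x right, y down, z forward; pixel columns grow to the right and rows downward; lengths in m; the calibration is good to about 2 mm. The wrist camera is an equidistant fisheye: a pixel r from the principal point sees the ray r / f radians off the axis. A picture is of the moment at which its call begins: read the wrist's pose just before it. calibration takes no time and is no camera call; for the wrist camera it gives the pose at the moment of the call.
- order.hand_in(): hands the job in, once; it reports no verdict.
The state is a dict: "clock": time; "joint_pos": joint angles; "joint_vel": joint speeds; "joint_efforts": joint torques, N m; "eef_pos": TCP position; "tool_rot": TCP orientation; "force": force on the tool from outside, world axes, zero at the start; "wrist_torque": the same for the moment, N m; "grip_width": opening from 0.0 (shut) to 1.0 (fully open).
Only numpy, scipy, OpenCV 4.12 (cv2) and the standard library are available. Lean on these libraries where they do the work, as an engineer would, in place of code of your own. Each camera call takes 0.05 s, during which the arm holds its last target. There are 200 camera calls.

## Task

The solder pot needs opening: take the lid lifter from its stand, hook it by feel under the middle of the lid's loop, lift the lid off level, lay it gently and flat on the middle of the refractory slab, and hang the lifter back upright in its fork. Lid and pot are hot, so touch them with the lifter only; never let the lid tip, and do not shove it or the pot with the bent hook: 6 newtons of push on the seated lid is the most. Leave the reel, jar and tin alone.

Things in the scene. Friction and masses are not known exactly. Their poses are not given: they have to be found in the camera images.
- pot: Bench solder pot, fixed: grey housing 176 x 176 mm, front with black panel and knob facing -x; on top a dark steel flange, 144 mm across, with a 112 mm mouth. Origin: centre of the footprint on the bench, z up. The flange's top, on which the lid rests, is at z = 88 mm.
- lid: Loose dark steel lid, 0.63 to 0.77 kg, concentric on the pot: plate 144 mm across, 6 mm thick. Origin: centre of the plate's underside, z up. Below it a spigot, 109 mm across, 8 mm deep, sits in the pot's mouth with 1.5 mm play. On top a fixed upright loop of 6 mm round bar in its y-z plane (see loop). Centre of mass on its axis: it hangs level only from the middle of the loop, and swings freely.
- loop (a point): Middle of the loop's straight top bar, on the bar's axis: x = y = 0, z = 36 mm in the lid's frame, same axes. The bar runs along y from -28 to +28 mm; its two legs end on the plate at y = -32 and +32 mm. Its underside is 27 mm above the plate's upper face. The hook can go under it towards +x or -x.
- slab: Fixed pale refractory slab, 170 x 170 mm, for the lid. Origin: centre of the footprint on the bench, z up; its flat top is at z = 30 mm. The lid lies there on its spigot, its origin then 38 mm above the slab's.
- stand: Fixed dark steel stand. Origin on the bench, straight below where the lifter hangs, z up. Fork with top at z = 125 mm: two prongs along x, 10 mm wide, 8 mm thick, a 16 mm slot between, open at x = -32 mm; upstands 5 mm high at the open end (x -32 to -27 mm). Post, 36 mm wide, up to the fork's top at x = 52 to 66 mm. Base plate x -47 to 73, y -50 to 50 mm, 8 mm thick.
- lifter: Loose lid lifter, 0.14 kg, hung upright in the fork. Origin: centre of its collar's underside (125 mm above the stand's origin when hung), z up, +x the way the hook points (at the start roughly the stand's +x). Collar: disc 34 mm across, z 0 to 4 mm. Square wooden handle 24 x 24 mm, sides along x and y, z 4 to 66 mm, steel cap to 69 mm. Below: 7 mm round shank and hook (see hook).
- hook (a point): Where the lower end of a straight shank would be: z = -76 mm in the lifter's frame. There a 7 mm thick tongue goes to +x, with a 6 mm lip at x = 14.5 mm, top 10.5 mm higher; 8 mm clear between shank and lip. BUT the shank is stiffly bent at the collar, leaning up to 0.22 rad in the x-z plane, unreported: the real hook is up to 17 mm ahead (+x) or behind, its tongue sloped; sideways it is true.
- reel: Bystander: loose aluminium wire reel on its flange, 60 mm across, 44 mm high. Origin: centre of its underside.
- flux_jar: Bystander: loose amber glass jar with black cap, 52 mm across, 62 mm high. Origin: centre of its underside.
- wool_tin: Bystander: loose aluminium tin of brass wool, 72 mm across, 40 mm high. Origin: centre of its underside.
Things that resemble listed ones, but are neither listed nor needed, are in the scene too. Several things look just like the slab: the one meant starts farthest to the robot's right.

How it is judged:
By the outcome, as a careful person would: the job done as asked, in the order asked, and still so for the second after the job is handed in, with the robot touching nothing.
It also fails if it takes over 72 s, if anything falls off the work surface, if the arm or the gripper's body presses on something with over 40 N, if the wrist force passes 120 N, or if a joint passes its speed limit or range.

## Working session

There is one attempt and no reset: what is moved stays moved. The work goes in short steps, Python scripts to look and compute and a shell command to move; the robot and the scene stay as the last step left them, time stands still between calls to the robot, and variables do not carry over. Pictures are saved under pics/ and viewed, about 8 in all and at most 12, crops included, and the job is handed in when it is done.

```bash
mkdir -p pics; ls; cat > h.py <<'E'
import numpy as np,cv2
from bench import telemetry,eyes,order,robot
def look(n,f=None):
    c=eyes.calibration(n); im,d=eyes.read_camera(n)
    if f: cv2.imwrite('pics/'+f,im)
    return c,np.array(im),np.array(d)
def cloud(c,d):
    v,u=np.mgrid[0:480,0:640]; f=240/np.tan(np.radians(c['vertical_fov'])/2)
    x=np.stack([(u-c['cx'])/f*d,(v-c['cy'])/f*d,d],-1)
    P=(x-np.array(c['t']))@np.array(c['R']); P[d==0]=np.nan
    return P
E
python3 - <<'E'
from h import *
s=telemetry.read_state(); print(s, robot.tip_extent)
for n in('top','side'):
    c,im,d=look(n,n+'0.png'); np.savez(n+'0.npz',im=im,d=d,**{k:np.array(v) for k,v in c.items()}); print(n,c)
E
```

```text
pics
{'clock': 0.0, 'joint_pos': array([-1.18719185,  0.41190992, -0.01271276,  1.59702959,  0.00559684,
        1.13427884, -0.08217987]), 'joint_vel': array([-3.74975666e-04, -3.77470152e-04, -1.22201811e-04,  1.08686708e-03,
        1.05086623e-03, -8.51595863e-05,  3.61852748e-04]), 'joint_efforts': array([ 8.90979827e-04, -5.87965643e+01,  6.41365182e-01, -2.91067582e+01,
       -5.39875659e-02,  1.86133379e-02,  1.70984031e-04]), 'eef_pos': array([0.27279655, 0.56209343, 0.40380851]), 'tool_rot': array([[ 4.36549583e-01,  8.99680003e-01, -5.94218672e-04],
       [ 8.99678801e-01, -4.36549974e-01, -1.47492914e-03],
       [-1.58637040e-03,  1.09273758e-04, -9.99998736e-01]]), 'force': array([-1.40298769, -0.11609231,  0.04885171]), 'wrist_torque': array([-0.03746948,  0.00542539, -0.0229142 ]), 'grip_width': 1.0047357984920358} 0.182
top {'vertical_fov': 55.17498311152017, 'cx': 315.6972989040877, 'cy': 237.64778792613188, 'R': array([[-0.02165807, -0.99970145, -0.01131071],
       [-0.98604327,  0.02322742, -0.16486103],
       [ 0.16507453,  0.00758228, -0.98625195]]), 't': array([0.02330564, 0.52766251, 0.93046041])}
side {'vertical_fov': 42.90888712162973, 'cx': 329.1981427152385, 'cy': 243.72263198537237, 'R': array([[ 0.87836176, -0.4776537 ,  0.01809843],
       [-0.3019109 , -0.58374531, -0.75371826],
       [ 0.37058119,  0.65657319, -0.65694842]]), 't': array([-0.45993248,  0.25841529,  1.02181238])}
```

View pics/top0.png

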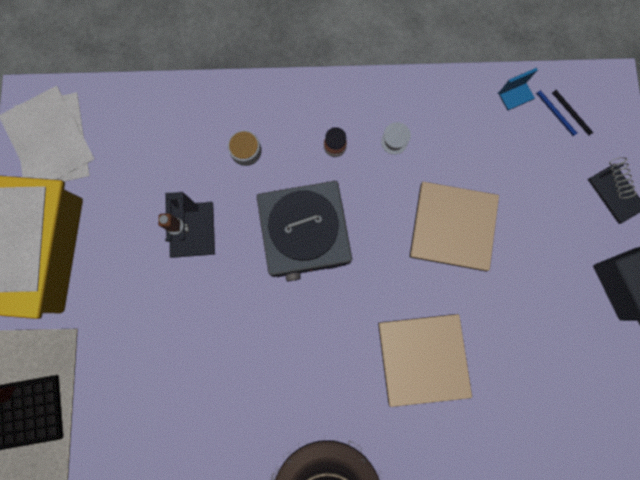

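View pics/side0.png

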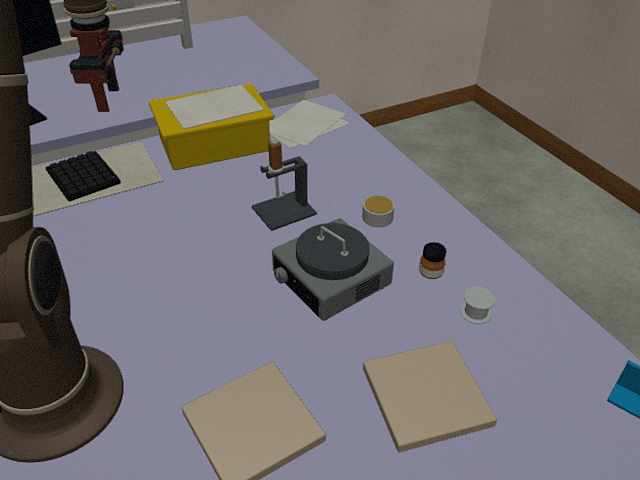

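The top view shows slabs at (455,226) and (425,360); the first is the one farthest right. The pot is at (304,228), the stand at (190,228) with the lifter handle at about (172,222), and the bystanders are along the top. The side view shows the handle upright at (275,155).

```bash
python3 - <<'E'
from h import *
def ld(n):
    z=dict(np.load(n+'0.npz')); return z,cloud(z,z['d']),z['im'].astype(int)
z,P,im=ld('top')
def rect(m,name):
    q=P[m][:,:2]*1000; r=cv2.minAreaRect(q.astype(np.float32)); print(name,m.sum(),np.round(r[0],1),np.round(r[1],1),round(r[2],1),'z med',np.nanmedian(P[m][:,2]).round(4),'mean',q.mean(0).round(1))
v,u=np.mgrid[0:480,0:640]
def box(u0,u1,v0,v1): return (u>u0)&(u<u1)&(v>v0)&(v<v1)
X,Y,Z=P[...,0],P[...,1],P[...,2]
def comp(m): 
    n,l,s,c=cv2.connectedComponentsWithStats(cv2.morphologyEx(m.astype(np.uint8),cv2.MORPH_OPEN,np.ones((3,3)))); return l==1+s[1:,4].argmax()
rect(comp(box(400,510,170,280)&(Z>.02)&(Z<.04)),'slabA'); rect(comp(box(370,480,300,420)&(Z>.02)&(Z<.04)),'slabB')
b=box(245,365,170,285)
rect(comp(b&(Z>.06)&(Z<.11)),'pot'); rect(comp(b&(Z>.0905)&(Z<.1)),'lid'); rect(b&(Z>.108)&(Z<.14),'loop')
c=box(155,225,180,265)
rect(comp(c&(Z>.004)&(Z<.012)),'base');rect(comp(c&(Z>.115)&(Z<.135)),'fork');m=c&(Z>.18)&(Z<.21);rect(m,'cap')
for h in (.03,.13,.16): print(h,(c&(Z>h)).sum())
for bb in ((225,265,125,165),(320,350,125,160),(380,412,118,155)): rect(comp(box(*bb)&(Z>.03)),'by')
zs,P,_=ld('side');X,Y,Z=P[...,0],P[...,1],P[...,2]
b=box(265,400,215,325);rect(b&(Z>.108)&(Z<.14),'loop s');rect(comp(b&(Z>.0905)&(Z<.1)),'lid s')
c=box(245,320,130,235);rect(c&(Z>.18)&(Z<.21),'cap s');rect(c&(Z>.13)&(Z<.19),'handle s');rect(comp(c&(Z>.004)&(Z<.012)),'base s');rect(comp(c&(Z>.115)&(Z<.135)),'fork s')
im=ld('side')[0]['im'];im2=z['im']
a=cv2.resize(im[125:240,240:330],None,fx=5,fy=5,interpolation=cv2.INTER_CUBIC);bb=cv2.resize(im2[175:265,150:225],None,fx=4.6,fy=5,interpolation=cv2.INTER_CUBIC)
o=np.zeros((575,800,3),np.uint8);o[:575,:450]=a;o[:450,452:797]=bb;cv2.imwrite('pics/z1.png',np.clip(o.astype(int)*1.8,0,255).astype(np.uint8))
E
```

```text
slabA 6147 [ 552.  -289.3] [171.  171.5] 78.2 z med 0.0298 mean [ 549.7 -288.1]
slabB 7031 [ 271.5 -207. ] [170.3 171. ] 4.9 z med 0.03 mean [ 270.6 -205.9]
pot 6867 [548.2  36.9] [178.5 176.2] 8.6 z med 0.0914 mean [543.   35.9]
lid 3553 [548.5  37.3] [140.2 142.6] 88.7 z med 0.0937 mean [547.6  37.1]
loop 107 [548.5  36.4] [ 5.9 65.4] 17.3 z med 0.1256 mean [548.   37.2]
base 1618 [560.8 287.7] [119.2 100.5] 2.6 z med 0.0075 mean [550.  276.9]
fork 482 [564.5 288.3] [97.7 36.8] 3.0 z med 0.1244 mean [574.2 283.4]
cap 184 [544.8 285.7] [25.1 23.8] 0.2 z med 0.1904 mean [543.2 284.2]
0.03 1093
0.13 347
0.16 249
by 797 [741.1 167.6] [70.6 70.6] 67.2 z med 0.0389 mean [739.3 166.7]
by 460 [744.  -36.3] [46.7 48. ] 46.4 z med 0.0608 mean [740.8 -34.9]
by 539 [ 754.6 -171.3] [55.7 58.6] 87.2 z med 0.0436 mean [ 754.2 -171.5]
loop s 116 [547.4  33.4] [ 8.9 64.8] 18.1 z med 0.1232 mean [547.4  31.3]
lid s 1231 [535.4  29.5] [108.4 133.3] 15.4 z med 0.0925 mean [532.1  17.8]
cap s 108 [541.6 282.7] [23.6 27. ] 0.7 z med 0.1874 mean [540.7 279.2]
handle s 335 [537.  273.1] [41.8 30. ] 58.8 z med 0.1629 mean [539.6 275.9]
base s 810 [555.8 285.4] [114.3 103.3] 4.3 z med 0.0064 mean [553.4 279.3]
fork s 433 [563.1 285. ] [101.   40.2] 2.1 z med 0.1229 mean [562.4 280.5]
```

View pics/z1.png

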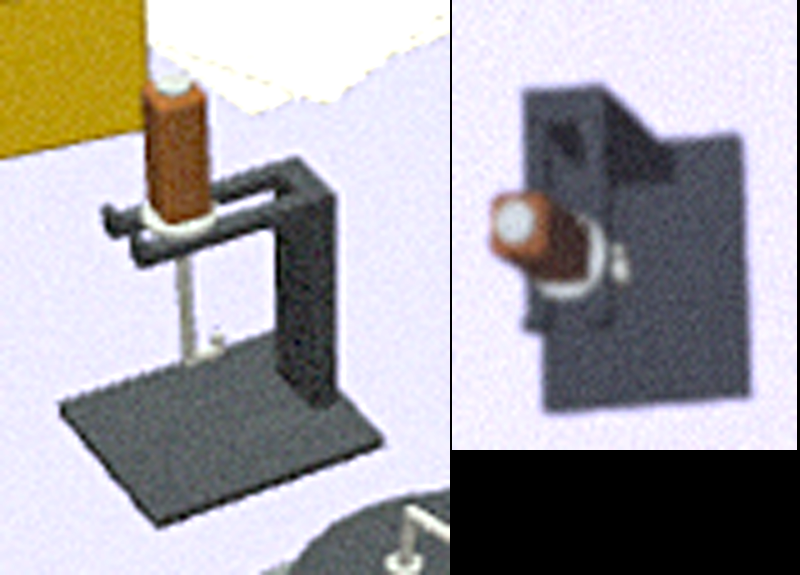

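The side crop shows the lifter upright in the fork, with the hook on the lower right (towards +x) and little visible lean. I'll move above the handle next and look again from close by.

```bash
python3 -m inch '[[[0,0,0.19,-0.032,0.092,-0.02,-1],[0,0,0.38,-0.08,0.19,-0.032,-1],[0,0,0.57,-0.11,0.29,-0.032,-1],[0,0,0.76,-0.15,0.39,-0.032,-1],[0,0,0.95,-0.19,0.49,-0.032,-1],[0,0,1,-0.22,0.59,-0.032,-1],[0,0,1,-0.25,0.68,-0.032,-1],[0,0,1,-0.257,0.732,-0.032,-1]]]'; python3 -m inch '[[[0,0,0.18,0,0,0,-1],[0,0,0.34,0,0,0,-1],[0,0,0.391,0,0,0,-1],[0,0,0.391,0,0,0,-1]]]'
cat >> h.py <<'E'
def fish(c,d):
    "points from the equidistant wrist camera"
    v,u=np.mgrid[0:480,0:640]; f=240/np.tan(np.radians(c['vertical_fov'])/2)
    a,b=u-c['cx'],v-c['cy']; r=np.hypot(a,b)+1e-9; t=r/f
    x=np.stack([a/r*np.tan(t)*d,b/r*np.tan(t)*d,d],-1)
    P=(x-np.array(c['t']))@np.array(c['R']); P[(d==0)|(t>1.4)]=np.nan
    return P
E
python3 - <<'E'
from h import *
s=telemetry.read_state(); print(s['clock'],s['eef_pos'],s['tool_rot'].round(4),s['joint_pos'].round(2),s['force'],s['wrist_torque'])
c,im,d=look('wrist','w1.png');print(c)
P=fish(c,d);Z=P[...,2]
for lo,hi in((.188,.2),(.12,.135),(.004,.012)):
    m=(Z>lo)&(Z<hi)&(abs(P[...,0]-.55)<.09)&(abs(P[...,1]-.287)<.07); q=(P[m][:,:2]*1000).astype(np.float32)
    if len(q)>5: print(lo,len(q),cv2.minAreaRect(q),np.median(P[m][:,2]))
E
```

```text
clock: 0.9
eef_pos: [0.5476, 0.2839, 0.4206]
tool_rot: [[0.946, 0.325, 0.0], [0.325, -0.946, -0.001], [-0.0, 0.001, -1.0]]
force: [-0.0, 0.4, -0.1]
grip_width: 0.998
clock: 1.3
eef_pos: [0.546, 0.2869, 0.4202]
tool_rot: [[1.0, 0.026, -0.001], [0.026, -1.0, -0.001], [-0.001, 0.001, -1.0]]
force: [0.4, 0.2, 0.3]
grip_width: 0.996
1.3 [0.54598946 0.28686102 0.42016185] [[ 9.997e-01  2.600e-02 -7.000e-04]
 [ 2.600e-02 -9.997e-01 -6.000e-04]
 [-7.000e-04  6.000e-04 -1.000e+00]] [-0.81  0.39  0.34  1.62 -0.14  1.16 -0.41] [0.43850009 0.23556324 0.28790843] [-0.04695155  0.04266999  0.01031632]
{'vertical_fov': 65.70646984690485, 'cx': 324.17283061909853, 'cy': 243.45929712577433, 'R': array([[ 0.99967381,  0.02551678, -0.00108471],
       [ 0.02465921, -0.95327745,  0.30108807],
       [ 0.00664876, -0.3010166 , -0.95359572]]), 't': array([-0.55173875,  0.21989782,  0.48800886])}
0.188 1107 ((543.8014526367188, 286.5625), (22.754222869873047, 22.7187557220459), 89.46284484863281) 0.18998524094752495
0.12 3322 ((564.3789672851562, 288.6195983886719), (98.42560577392578, 36.70905685424805), 3.02420973777771) 0.1235033646541484
0.004 6481 ((560.1239013671875, 289.757568359375), (120.68301391601562, 97.82428741455078), 3.02136492729187) 0.006392437447811209
```

View pics/w1.png

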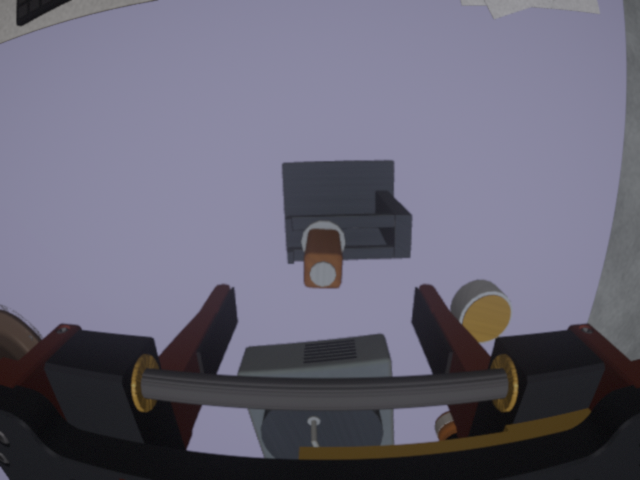

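```bash
python3 -m inch '[[[0,0,0.02,-0.003,0,0.06,-1],[0,0,0.02,-0.003,0,0.12,-1],[0,0,0.02,-0.003,0,0.17,-1],[0,0,0.02,-0.003,0,0.194,-1],[0,0,0.02,-0.003,0,0.194,0.2],[0,0,0.02,-0.003,0,0.194,1],[0,0,0.02,-0.003,0,0.194,1],[0,0,0.02,-0.003,0,0.194,1]]]' 50;  python3 -m inch '[[[0,0,0,0,0,0,1],[0,0,0,0,0,0,1],[0,0,0,0,0,0,1]]]'
```

```text
clock: 2.15
eef_pos: [0.5449, 0.2869, 0.3249]
tool_rot: [[1.0, 0.011, 0.002], [0.011, -1.0, 0.001], [0.002, -0.001, -1.0]]
force: [0.3, -0.7, -0.1]
grip_width: 0.675
clock: 2.45
eef_pos: [0.5446, 0.2869, 0.3239]
tool_rot: [[1.0, 0.011, 0.0], [0.011, -1.0, 0.0], [0.0, -0.0, -1.0]]
force: [0.0, 1.0, 0.0]
grip_width: 0.404
```

```bash
python3 -m inch '[[[0,0,0,0,0,0,1],[0,0,0,0,0,0,1],[0,0,0,0,0,0,1],[0,0,0,0,0,0,1]]]';  python3 -c "
from h import *
s=telemetry.read_state();print(s['force'],s['wrist_torque'],s['eef_pos'])"; python3 -m inch '[[[0,0,0,0,0,-0.01,1],[0,0,0,0,0,-0.03,1],[0,0,0,0,0,-0.07,1],[0,0,0,0,0,-0.13,1],[0,0,0,0,0,-0.19,1],[0,0,0,0,0,-0.22,1],[0,0,0,0,0,-0.22,1],[0,0,0,0,0,-0.22,1]]]';python3 - <<'E'
from h import *
s=telemetry.read_state();print(s['force'],s['wrist_torque'],s['eef_pos'],s['tool_rot'].round(4))
C,im,d=look('side','s2.png')
np.savez('s2.npz',im=im,d=d)
P=cloud(C,d);T=s['eef_pos']; L=(P-T)@s['tool_rot']  # tool coords
g=.163
# lifter shank points: below grasp
m=(abs(L[...,0])<.05)&(abs(L[...,1])<.012+.01)&(L[...,2]>.17)&(L[...,2]<.29)
for lo in np.arange(.17,.29,.008):
    k=m&(L[...,2]>=lo)&(L[...,2]<lo+.008)
    q=L[k]
    if len(q): print(round(lo,3),len(q),q.mean(0).round(4),q.min(0).round(4),q.max(0).round(4))
v,u=np.where(m);print(u.min(),u.max(),v.min(),v.max())
uc,vc=int(u.mean()),int(v.mean())
a=cv2.resize(im[max(0,vc-60):vc+60,uc-60:uc+60],None,fx=5,fy=5,interpolation=cv2.INTER_CUBIC);cv2.imwrite('pics/z2.png',np.clip(a*1.6,0,255).astype(np.uint8));print(uc,vc)
E
```

```text
clock: 2.85
eef_pos: [0.5446, 0.2869, 0.3237]
tool_rot: [[1.0, 0.011, 0.0], [0.011, -1.0, 0.0], [0.0, -0.0, -1.0]]
force: [1.0, -0.3, 0.2]
grip_width: 0.27
[ 1.04356526 -0.25967189  0.16586865] [-0.02430239  0.10837084  0.00793676] [0.54458132 0.28685669 0.32367772]
clock: 3.65
eef_pos: [0.5443, 0.2868, 0.4336]
tool_rot: [[1.0, 0.011, 0.0], [0.011, -1.0, 0.0], [0.0, -0.0, -1.0]]
force: [-0.8, -0.0, -2.1]
grip_width: 0.268
[-0.79570462 -0.03506054 -2.1112987 ] [-0.04388862  0.12054745  0.00505579] [0.5443457  0.28677642 0.43360949] [[ 9.999e-01  1.090e-02  1.000e-04]
 [ 1.090e-02 -9.999e-01  3.000e-04]
 [ 1.000e-04 -3.000e-04 -1.000e+00]]
0.17 85 [-0.006   0.0107  0.1741] [-0.0237 -0.011   0.1703] [0.0196 0.0204 0.178 ]
0.178 61 [-0.0042  0.0124  0.1815] [-0.0224 -0.0068  0.1784] [0.0196 0.0185 0.1858]
0.186 41 [-0.0032  0.0131  0.1898] [-0.0149 -0.0011  0.1863] [0.0085 0.018  0.1939]
0.194 65 [-0.0061  0.0113  0.1971] [-0.0183 -0.0117  0.1941] [0.0131 0.0216 0.2012]
0.202 2 [-0.0044  0.0081  0.2083] [-0.0054  0.0076  0.2071] [-0.0034  0.0085  0.2094]
0.21 11 [-0.0015  0.0042  0.2144] [-0.0034  0.0019  0.2102] [0.0014 0.0087 0.2175]
0.218 9 [-0.0026  0.0054  0.2216] [-0.0044  0.0023  0.2197] [2.000e-04 8.800e-03 2.248e-01]
0.226 11 [-0.0017  0.0057  0.2298] [-0.0056  0.002   0.2266] [0.0031 0.0107 0.234 ]
0.234 15 [-0.0021  0.0045  0.2379] [-0.0044 -0.0015  0.2341] [0.003  0.0095 0.2417]
0.242 10 [-0.0014  0.0044  0.2465] [-0.0042 -0.0011  0.2435] [0.0031 0.0094 0.2491]
0.25 8 [-0.0009  0.0048  0.2543] [-0.0032  0.0033  0.2519] [0.0015 0.0067 0.2571]
0.258 13 [-0.0003  0.0057  0.2617] [-0.0055  0.0008  0.2582] [0.0126 0.0102 0.2654]
0.266 23 [0.005  0.0052 0.2706] [-0.0047  0.0003  0.2665] [0.0163 0.0094 0.2736]
0.274 17 [0.005 0.005 0.276] [-4.10e-03 -1.00e-04  2.74e-01] [0.0171 0.0081 0.2792]
261 284 110 156
274 127
```

View pics/z2.png

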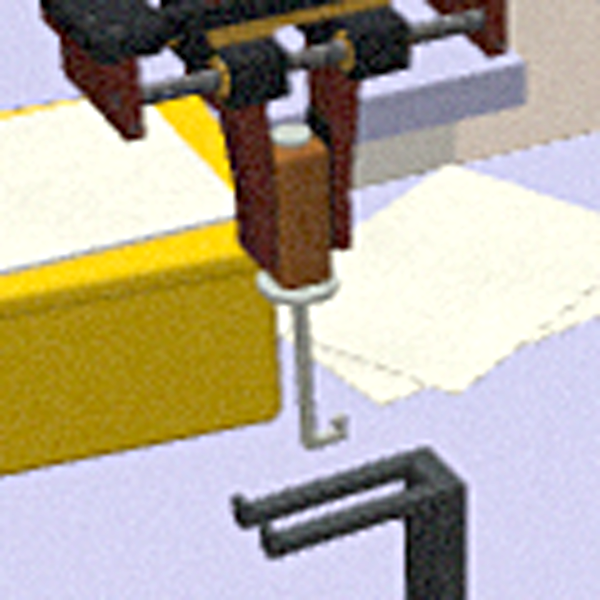

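The crop shows the lifter gripped straight, shank at (300,310)-(310,440) and hook towards +x, with only a slight forward lean. The wrist camera can measure the lean at closer range.

```bash
python3 - <<'E'
from h import *
s=telemetry.read_state()
c,im,d=look('wrist','w2.png');P=fish(c,d);L=(P-s['eef_pos'])@s['tool_rot']
m=(abs(L[...,0])<.04)&(abs(L[...,1])<.03)&(L[...,2]>.10)&(L[...,2]<.30)
for lo in np.arange(.1,.29,.01):
    k=m&(L[...,2]>=lo)&(L[...,2]<lo+.01); q=L[k]
    if len(q): print(round(lo,3),len(q),'med',np.median(q,0).round(4),'x',q[:,0].min().round(4),q[:,0].max().round(4),'mid',((q[:,0].min()+q[:,0].max())/2).round(4))
v,u=np.where(m);print(u.min(),u.max(),v.min(),v.max())
a=cv2.resize(im[v.min()-10:v.max()+15,270:380],None,fx=5,fy=5,interpolation=cv2.INTER_CUBIC)[:600];cv2.imwrite('pics/z3.png',np.clip(a*1.6,0,255).astype(np.uint8));print(a.shape)
E
```

```text
0.1 339 med [0.0122 0.0016 0.1043] x -0.0146 0.0127 mid -0.001
0.11 385 med [-0.0142 -0.0117  0.1161] x -0.0173 0.0154 mid -0.0009
0.12 837 med [ 0.0026 -0.0115  0.1264] x -0.0194 0.0172 mid -0.0011
0.13 3674 med [-0.001  -0.0076  0.1347] x -0.0251 0.023 mid -0.001
0.14 1530 med [-0.001  -0.0114  0.1447] x -0.0244 0.0224 mid -0.001
0.15 1190 med [-0.0011 -0.0113  0.1546] x -0.0226 0.0209 mid -0.0009
0.16 1032 med [-0.0011 -0.0113  0.1645] x -0.0217 0.0195 mid -0.0011
0.17 841 med [-0.0011 -0.0112  0.1745] x -0.0219 0.0195 mid -0.0012
0.18 531 med [-0.0015 -0.0111  0.1838] x -0.0214 0.0197 mid -0.0008
0.19 730 med [-0.0011 -0.0113  0.1964] x -0.0167 0.0145 mid -0.0011
0.2 4 med [-0.006  -0.0142  0.2002] x -0.0104 0.0036 mid -0.0034
0.23 23 med [-0.0005 -0.0024  0.2373] x -0.003 0.002 mid -0.0005
0.24 58 med [-0.0005 -0.0019  0.2449] x -0.0037 0.0028 mid -0.0005
0.25 48 med [-1.000e-04 -2.100e-03  2.549e-01] x -0.0038 0.0029 mid -0.0004
0.26 104 med [ 0.0125 -0.0011  0.2666] x -0.0032 0.0172 mid 0.007
0.27 186 med [ 0.0078 -0.0011  0.2734] x -0.0033 0.0184 mid 0.0076
257 391 245 445
(600, 550, 3)
```

View pics/z3.png

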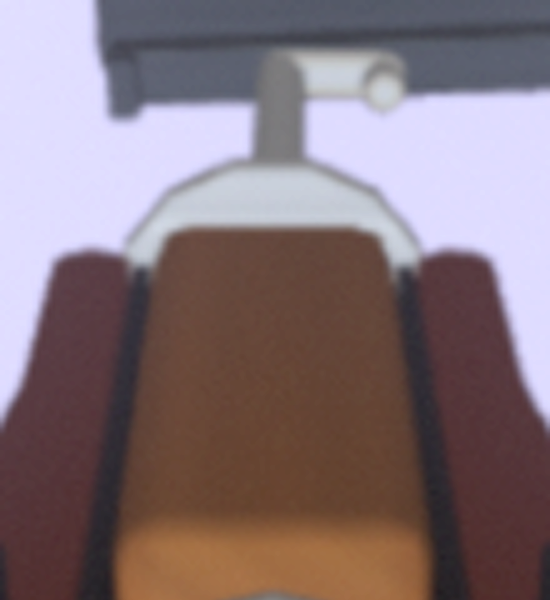

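Wrist crop: the handle is centred between the pads and the shank runs to (280,60), with the lip at (383,88). The hook sits only about 1.3 mm ahead of true, a lean of roughly 0.017 rad. I'll go above the pot, just short of the loop, and re-measure the bar there.

```bash
python3 -m inch '[[[0,0,-0.06,-0.01,0.06,0,1],[0,0,-0.16,-0.025,0.16,0,1],[0,0,-0.26,-0.04,0.26,0,1],[0,0,-0.34,-0.06,0.36,0,1],[0,0,-0.375,-0.08,0.45,0,1],[0,0,-0.375,-0.0864,0.51,0,1],[0,0,-0.375,-0.0864,0.5264,0,1],[0,0,-0.375,-0.0864,0.5264,0,1]]]';python3 -m inch '[[[0,0,0,0,0,0,1],[0,0,0,0,0,0,1]]]'; cat > bar.py <<'E'
from h import *
import sys
s=telemetry.read_state();print(s['clock'],s['eef_pos'].round(4),s['force'],s['wrist_torque'])
c,im,d=look('wrist',sys.argv[1]+'.png');P=fish(c,d);L=(P-s['eef_pos'])@s['tool_rot']
z0=float(sys.argv[2]) if len(sys.argv)>2 else 0
W=P-[.548,.037,z0]
m=(W[...,2]>.108)&(W[...,2]<.132)&(np.hypot(W[...,0],W[...,1])<.045)&((L[...,0]>.02)|(abs(L[...,1])>.012))
q=P[m];print('loop n',m.sum(),'z',np.percentile(q[:,2],[5,50,95]).round(4))
r=cv2.minAreaRect((q[:,:2]*1000).astype(np.float32));print('world',r)
r=cv2.minAreaRect((L[m][:,:2]*1000).astype(np.float32));print('tool',r)
t=m&(W[...,2]>.121);r=cv2.minAreaRect((L[t][:,:2]*1000).astype(np.float32));print('tool top',t.sum(),r)
m=(abs(L[...,0]-.008)<.014)&(abs(L[...,1])<.012)&(L[...,2]>.255)&(L[...,2]<.29)&(P[...,2]>.1)
print('hook tool',m.sum(),L[m].min(0).round(4),L[m].max(0).round(4))
p=(W[...,2]>.089)&(W[...,2]<.099)&(np.hypot(W[...,0],W[...,1])<.08);print('plate z',np.median(P[p][:,2]).round(4),'rect',cv2.minAreaRect((P[p][:,:2]*1000).astype(np.float32)))
cv2.imwrite('pics/'+sys.argv[1]+'z.png',np.clip(cv2.resize(im[160:440,180:460],None,fx=2,fy=2)*1.6,0,255).astype(np.uint8))
E
python3 bar.py w3
```

```text
clock: 4.55
eef_pos: [0.504, 0.0221, 0.4331]
tool_rot: [[0.955, 0.298, -0.001], [0.298, -0.955, -0.0], [-0.001, -0.0, -1.0]]
force: [0.5, 0.9, -1.2]
grip_width: 0.274
clock: 4.75
eef_pos: [0.5044, 0.025, 0.4332]
tool_rot: [[0.953, 0.303, -0.001], [0.303, -0.953, 0.0], [-0.001, -0.0, -1.0]]
force: [-0.1, -0.1, -1.8]
grip_width: 0.274
4.75 [0.5044 0.025  0.4332] [-0.12262506 -0.12852135 -1.81422536] [-0.07916603  0.05683457 -0.01865283]
loop n 598 z [0.1167 0.1247 0.1261]
world ((547.6397705078125, 37.94514083862305), (6.394038677215576, 63.27256774902344), 17.826499938964844)
tool ((45.350135803222656, 0.8542919158935547), (63.26917266845703, 6.395580291748047), 89.81529235839844)
tool top 551 ((45.353580474853516, 1.9222259521484375), (61.133296966552734, 6.395580291748047), 89.81529235839844)
hook tool 315 [-0.003  -0.0033  0.2551] [0.0187 0.0038 0.277 ]
plate z 0.0924 rect ((548.767822265625, 41.3026237487793), (135.09779357910156, 143.45338439941406), 79.40291595458984)
```

View pics/w3z.png

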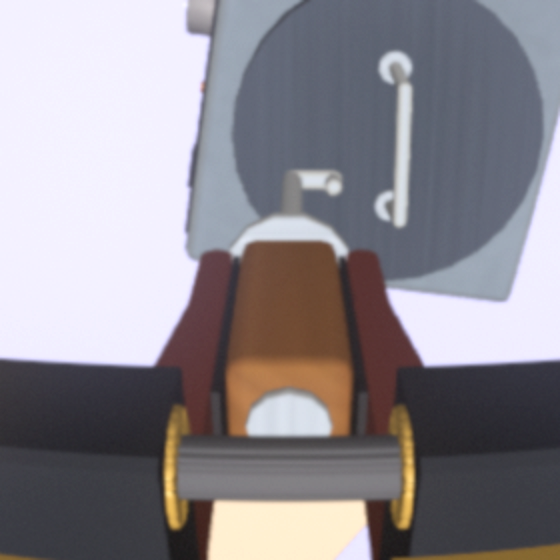

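Yaw matches the bar to within 0.2°. The bar runs at (403,85)-(400,225) in the crop and the hook at (315,182), so the bar's middle is about 1–2 mm to tool +y. I'll shift for that, go down beside the bar and compare at the same height.

```bash
python3 -m inch '[[[0,0,0,0.005,0.0026,0.02,1],[0,0,0,0.015,0.0026,0.05,1],[0,0,0,0.024,0.0026,0.08,1],[0,0,0,0.024,0.0026,0.1,1],[0,0,0,0.024,0.0026,0.109,1],[0,0,0,0.024,0.0026,0.109,1],[0,0,0,0.024,0.0026,0.109,1]]]'; python3 bar.py w4
```

```text
clock: 5.5
eef_pos: [0.5161, 0.0256, 0.3795]
tool_rot: [[0.954, 0.301, 0.0], [0.301, -0.954, 0.0], [0.0, 0.0, -1.0]]
force: [-0.7, -0.6, -1.5]
grip_width: 0.271
5.5 [0.5161 0.0256 0.3795] [-0.74238258 -0.55937557 -1.46864074] [-0.03680389 -0.01652298 -0.00182981]
loop n 813 z [0.1164 0.1246 0.126 ]
world ((547.748291015625, 37.680538177490234), (6.61203145980835, 63.12073516845703), 17.927459716796875)
tool ((33.68997573852539, -2.0689430236816406), (63.12133026123047, 6.61472225189209), 89.56192016601562)
tool top 746 ((33.7838134765625, -1.4464702606201172), (6.405097961425781, 61.8814582824707), 0.27635878324508667)
hook tool 313 [-0.003  -0.0034  0.2551] [0.0186 0.0037 0.2765]
plate z 0.0924 rect ((549.1539306640625, 44.05790710449219), (129.33570861816406, 143.37753295898438), 81.92157745361328)
```

View pics/w4z.png

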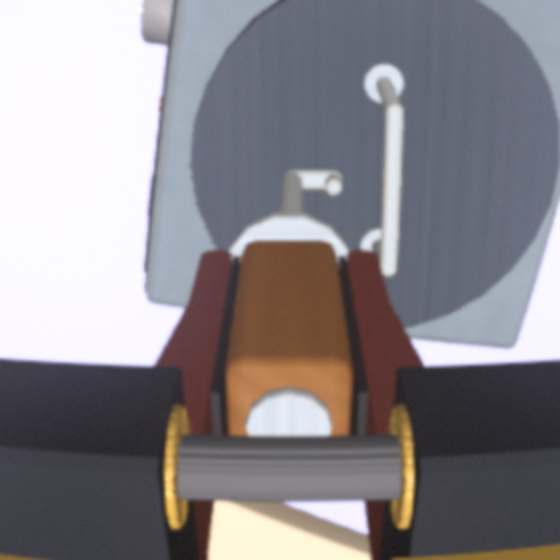

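At hook height, the bar's middle is at tool y ≈ −1.6 and x ≈ 33.7, and the hook is at 0.15 and 0.6. I'll shift by −1.7 mm in y, then advance in small steps while checking force.

```bash
python3 -m inch '[[[0,0,0,0,-0.0034,0,1],[0,0,0,0.012,-0.0034,0,1],[0,0,0,0.024,-0.0034,0,1],[0,0,0,0.034,-0.0034,0,1],[0,0,0,0.04,-0.0034,0,1],[0,0,0,0.042,-0.0034,0,1],[0,0,0,0.042,-0.0034,0,1]]]'; python3 -m inch '[[[0,0,0,0.002,0,0,1],[0,0,0,0.004,0,0,1],[0,0,0,0.006,0,0,1],[0,0,0,0.0075,0,0,1],[0,0,0,0.0087,0,0,1],[0,0,0,0.0087,0,0,1],[0,0,0,0.0087,0,0,1]]]'; python3 bar.py w5
```

```text
clock: 6.25
eef_pos: [0.5357, 0.0335, 0.379]
tool_rot: [[0.954, 0.301, -0.0], [0.301, -0.954, -0.0], [-0.0, 0.0, -1.0]]
force: [-0.4, -0.4, -1.2]
grip_width: 0.272
clock: 6.95
eef_pos: [0.5397, 0.0348, 0.3791]
tool_rot: [[0.954, 0.301, -0.0], [0.301, -0.954, 0.0], [-0.0, -0.0, -1.0]]
force: [-0.0, -0.2, -1.7]
grip_width: 0.277
6.95 [0.5397 0.0348 0.3791] [-0.04047483 -0.20617954 -1.70368079] [-0.09546243  0.01476335  0.03988187]
loop n 316 z [0.1123 0.1246 0.126 ]
world ((541.3623046875, 58.374393463134766), (5.938502788543701, 19.934608459472656), 17.627531051635742)
tool ((8.701834678649902, -21.97096824645996), (19.934362411499023, 5.938469886779785), 89.86774444580078)
tool top 255 ((8.71013069152832, -21.168928146362305), (18.325634002685547, 5.9379472732543945), 89.9123306274414)
hook tool 281 [-0.0035 -0.0118  0.255 ] [0.0186 0.0077 0.2768]
plate z 0.0924 rect ((546.7343139648438, 44.32146453857422), (142.74037170410156, 128.24752807617188), 10.316934585571289)
```

View pics/w5z.png

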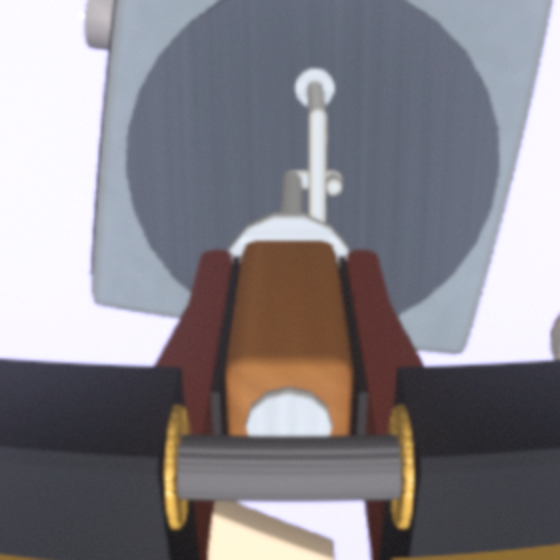

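The bar lies between shank and lip in the crop (317,190), with no contact yet. I'll advance 0.6 mm and raise slowly by feel.

```bash
python3 -m inch '[[[0,0,0,0.0012,0,-0.004,1],[0,0,0,0.0012,0,-0.01,1],[0,0,0,0.0012,0,-0.014,1],[0,0,0,0.0012,0,-0.017,1],[0,0,0,0.0012,0,-0.017,1],[0,0,0,0.0012,0,-0.017,1]]]'; for i in 1 2 3; do python3 -m inch '[[[0,0,0,0,0,-0.001,1],[0,0,0,0,0,-0.002,1],[0,0,0,0,0,-0.003,1],[0,0,0,0,0,-0.003,1]]]' | grep -E 'eef|force'; done; python3 -c "
from h import *
s=telemetry.read_state();print(s['clock'],s['force'],s['wrist_torque'],s['eef_pos'])"
```

```text
clock: 7.6
eef_pos: [0.5402, 0.035, 0.3877]
tool_rot: [[0.954, 0.301, 0.0], [0.301, -0.954, 0.0], [0.0, -0.0, -1.0]]
force: [0.6, 1.0, -1.0]
grip_width: 0.274
eef_pos: [0.5403, 0.035, 0.3892]
force: [-0.1, 0.2, -1.8]
eef_pos: [0.5403, 0.035, 0.3907]
force: [-0.8, 0.5, -1.3]
eef_pos: [0.5402, 0.035, 0.3922]
force: [0.1, -0.4, -1.4]
8.8 [ 0.08335033 -0.44344618 -1.43623063] [ 0.01006852  0.04418366 -0.0127218 ] [0.54024853 0.03498536 0.39215277]
```

```bash
for i in 1 2 3 4; do python3 -m inch '[[[0,0,0,0,0,-0.001,1],[0,0,0,0,0,-0.0015,1],[0,0,0,0,0,-0.0015,1]]]' | grep -E 'eef|force';  python3 -c "
from h import *
s=telemetry.read_state();print(s['clock'],s['wrist_torque'].round(3))";done
```

```text
eef_pos: [0.5402, 0.035, 0.3926]
force: [1.8, 0.3, -4.7]
9.1 [-0.04  -0.309 -0.008]
eef_pos: [0.54, 0.035, 0.3931]
force: [0.0, 0.2, -8.2]
9.4 [-0.094  0.147  0.026]
eef_pos: [0.5402, 0.035, 0.3944]
force: [0.3, -0.8, -8.6]
9.7 [-0.039  0.101  0.01 ]
eef_pos: [0.5403, 0.035, 0.3952]
force: [-1.0, -0.9, -7.9]
10.0 [-0.057  0.083 -0.015]
```

The full lid weight (about 6.8 N) is on the hook, with contact at the expected height. I'll check that the lid is level.

```bash
cat > lvl.py <<'E'
from h import *
import sys
s=telemetry.read_state();T=s['eef_pos']
def plane(z0,n='w',save=None):
    c,im,d=look('wrist',save);P=fish(c,d)
    ctr=T[:2]+.0088*s['tool_rot'][:2,0]
    r=np.hypot(P[...,0]-ctr[0],P[...,1]-ctr[1])
    m=(r<.066)&(abs(P[...,2]-z0)<.008); m=cv2.erode(m.astype(np.uint8),np.ones((5,5)))>0
    q=P[m];
    for _ in range(3):
        A=np.c_[q[:,:2]-ctr,np.ones(len(q))];k=np.linalg.lstsq(A,q[:,2],rcond=None)[0];e=q[:,2]-A@k;q=q[abs(e)<2.5*e.std()+1e-4]
    R=s['tool_rot'];g=k[:2]
    print(s['clock'],'n',len(q),'z',k[2].round(4),'tilt deg along tool x,y',np.degrees([g@R[:2,0],g@R[:2,1]]).round(2),'force',s['force'].round(1),'tq',s['wrist_torque'].round(3),'tcp',T.round(4))
    return P,m,im
if __name__=='__main__': plane(float(sys.argv[1]),save=sys.argv[2] if len(sys.argv)>2 else None)
E
python3 lvl.py .0945; python3 -m inch '[[[0,0,0,0,0,-0.002,1],[0,0,0,0,0,-0.004,1],[0,0,0,0,0,-0.006,1],[0,0,0,0,0,-0.008,1],[0,0,0,0,0,-0.009,1],[0,0,0,0,0,-0.01,1],[0,0,0,0,0,-0.01,1],[0,0,0,0,0,-0.01,1]]]'; python3 lvl.py .0995 l1.png
```

```text
10.0 n 13586 z 0.0949 tilt deg along tool x,y [ 0.06 -0.04] force [-1.  -0.9 -7.9] tq [-0.057  0.083 -0.015] tcp [0.5403 0.035  0.3952]
clock: 10.85
eef_pos: [0.5403, 0.035, 0.4001]
tool_rot: [[0.954, 0.301, -0.0], [0.301, -0.954, -0.0], [-0.0, 0.0, -1.0]]
force: [-0.4, 0.6, -8.6]
grip_width: 0.27
10.85 n 13827 z 0.0998 tilt deg along tool x,y [ 0.07 -0.05] force [-0.4  0.6 -8.6] tq [0.017 0.094 0.043] tcp [0.5403 0.035  0.4001]
```

Level to within 0.1°. I'll lift clear, then carry smoothly (p = 1/32 per row, ramped) to above the slab.

```bash
python3 -m inch '[[[0,0,0,0,0,-0.002,1],[0,0,0,0,0,-0.007,1],[0,0,0,0,0,-0.015,1],[0,0,0,0,0,-0.025,1],[0,0,0,0,0,-0.035,1],[0,0,0,0,0,-0.043,1],[0,0,0,0,0,-0.048,1],[0,0,0,0,0,-0.05,1]]]' | grep -E "eef|force"; python3 lvl.py .125
python3 -m inch '[[[0,0,0,-0.0004,0.0012,0,1],[0,0,0,-0.0015,0.0049,0,1],[0,0,0,-0.0033,0.011,0,1],[0,0,0,-0.0059,0.0195,0,1],[0,0,0,-0.0093,0.0305,0,1],[0,0,0,-0.0133,0.0439,0,1],[0,0,0,-0.0181,0.0598,0,1],[0,0,0,-0.0237,0.0781,0,1]]]' | grep -E "eef|force"; python3 -m inch '[[[0,0,0,-0.0059,0.0195,0,1],[0,0,0,-0.0118,0.0391,0,1],[0,0,0,-0.0178,0.0586,0,1],[0,0,0,-0.0237,0.0781,0,1],[0,0,0,-0.0296,0.0976,0,1],[0,0,0,-0.0355,0.1172,0,1],[0,0,0,-0.0414,0.1367,0,1],[0,0,0,-0.0474,0.1562,0,1]]]' | grep -E "eef|force"
python3 -m inch '[[[0,0,0,-0.0059,0.0195,0,1],[0,0,0,-0.0118,0.0391,0,1],[0,0,0,-0.0178,0.0586,0,1],[0,0,0,-0.0237,0.0781,0,1],[0,0,0,-0.0296,0.0976,0,1],[0,0,0,-0.0355,0.1172,0,1],[0,0,0,-0.0414,0.1367,0,1],[0,0,0,-0.0474,0.1562,0,1]]]' | grep -E "eef|force"
python3 -m inch '[[[0,0,0,-0.0059,0.0195,0,1],[0,0,0,-0.0118,0.0391,0,1],[0,0,0,-0.0178,0.0586,0,1],[0,0,0,-0.0237,0.0781,0,1],[0,0,0,-0.0296,0.0976,0,1],[0,0,0,-0.0355,0.1172,0,1],[0,0,0,-0.0414,0.1367,0,1],[0,0,0,-0.0474,0.1562,0,1]]]' | grep -E "eef|force"
python3 -m inch '[[[0,0,0,-0.0056,0.0183,0,1],[0,0,0,-0.0104,0.0342,0,1],[0,0,0,-0.0144,0.0476,0,1],[0,0,0,-0.0178,0.0586,0,1],[0,0,0,-0.0204,0.0671,0,1],[0,0,0,-0.0222,0.0732,0,1],[0,0,0,-0.0233,0.0769,0,1],[0,0,0,-0.0237,0.0781,0,1]]]' | grep -E "eef|force"
python3 -m inch '[[[0,0,0,0,0,0,1],[0,0,0,0,0,0,1],[0,0,0,0,0,0,1],[0,0,0,0,0,0,1]]]'
python3 lvl.py .125; cat > slab.py <<'E'
from h import *
from lvl import plane
import sys
z0=float(sys.argv[1]); P,m,im=plane(z0,save=sys.argv[2])
Z=P[...,2]
q=P[(abs(Z-z0)<.008)&(np.hypot(P[...,0]-.55,P[...,1]+.29)<.09)&((P[...,0]-T[0] if 0 else 1)>0)]
c,im2,d=look('top',sys.argv[2].replace('.','t.'));Q=cloud(c,d)
def rect(w,n): print(n,len(w),cv2.minAreaRect((w[:,:2]*1000).astype(np.float32)))
for n,W in(('w',P),('t',Q)):
    b=(abs(W[...,0]-.552)<.12)&(abs(W[...,1]+.289)<.12)
    rect(W[b&(W[...,2]>.02)&(W[...,2]<.036)],n+' slab'); w=W[b&(abs(W[...,2]-z0)<.005)]; rect(w,n+' lid'); print(cv2.minEnclosingCircle((w[:,:2]*1000).astype(np.float32)))
E
python3 slab.py .125 sl1.png
```

```text
eef_pos: [0.5403, 0.035, 0.4255]
force: [-0.2, -0.4, -8.2]
11.7 n 13652 z 0.1252 tilt deg along tool x,y [ 0.08 -0.12] force [-0.2 -0.4 -8.2] tq [-0.059  0.127 -0.034] tcp [0.5403 0.035  0.4255]
eef_pos: [0.5407, -0.0066, 0.4252]
force: [0.2, -0.1, -9.1]
eef_pos: [0.5416, -0.0882, 0.4251]
force: [0.1, -0.0, -7.9]
eef_pos: [0.5425, -0.1699, 0.4251]
force: [1.1, 0.2, -8.4]
eef_pos: [0.5433, -0.2515, 0.4251]
force: [0.3, -0.2, -7.7]
eef_pos: [0.5438, -0.2915, 0.4251]
force: [0.3, 0.8, -8.6]
clock: 16.15
eef_pos: [0.5438, -0.2913, 0.4252]
tool_rot: [[0.954, 0.301, 0.0], [0.301, -0.954, 0.0], [0.0, -0.0, -1.0]]
force: [0.6, 0.3, -8.9]
grip_width: 0.27
16.15 n 13645 z 0.1248 tilt deg along tool x,y [-0.08  0.16] force [ 0.6  0.3 -8.9] tq [-0.056  0.077 -0.028] tcp [ 0.5438 -0.2913  0.4252]
16.2 n 13446 z 0.1248 tilt deg along tool x,y [-0.06  0.16] force [-0.7  0.5 -8.6] tq [-0.01   0.087 -0.022] tcp [ 0.5438 -0.2913  0.4251]
w slab 5527 ((551.177978515625, -289.1885070800781), (170.8469696044922, 169.71067810058594), 78.3252944946289)
w lid 19535 ((550.4603881835938, -282.2426452636719), (143.26889038085938, 128.7700958251953), 10.972830772399902)
((551.727294921875, -289.50396728515625), 72.09432983398438)
t slab 2662 ((551.3656005859375, -288.90411376953125), (170.56027221679688, 170.7758331298828), 78.0519027709961)
t lid 3450 ((549.7218627929688, -282.77459716796875), (143.05136108398438, 129.16748046875), 21.152944564819336)
((551.9647827148438, -288.8632507324219), 71.9136734008789)
```

The lid is level and centred over the slab within about 0.6 mm, and both cameras agree. Contact is expected at TCP z ≈ 0.373, so I'll go down to just above that and feel for it.

```bash
python3 -m inch '[[[0,0,0,0,0,0.002,1],[0,0,0,0,0,0.007,1],[0,0,0,0,0,0.016,1],[0,0,0,0,0,0.028,1],[0,0,0,0,0,0.041,1],[0,0,0,0,0,0.054,1],[0,0,0,0,0,0.066,1],[0,0,0,0,0,0.076,1]]]' | grep -E "eef|force"; python3 -m inch '[[[0,0,0,0,0,0.008,1],[0,0,0,0,0,0.014,1],[0,0,0,0,0,0.018,1],[0,0,0,0,0,0.02,1],[0,0,0,0,0,0.0205,1],[0,0,0,0,0,0.021,1],[0,0,0,0,0,0.021,1],[0,0,0,0,0,0.021,1]]]' | grep -E "eef|force"
for i in 1 2 3 4; do python3 -m inch '[[[0,0,0,0,0,0.0005,1],[0,0,0,0,0,0.001,1],[0,0,0,0,0,0.0015,1],[0,0,0,0,0,0.002,1],[0,0,0,0,0,0.002,1],[0,0,0,0,0,0.002,1]]]' | grep -E 'eef|force';done
```

```text
eef_pos: [0.5437, -0.2914, 0.3864]
force: [-0.7, -0.3, -7.9]
eef_pos: [0.5438, -0.2915, 0.3768]
force: [-0.4, -0.4, -8.6]
eef_pos: [0.5438, -0.2915, 0.3756]
force: [0.4, 0.3, -8.7]
eef_pos: [0.5438, -0.2915, 0.3746]
force: [0.1, 0.5, -8.6]
eef_pos: [0.5438, -0.2915, 0.3736]
force: [0.1, 0.7, -9.0]
eef_pos: [0.5438, -0.2915, 0.3726]
force: [0.1, -0.3, -9.1]
```

```bash
for i in 1 2 3; do python3 -m inch '[[[0,0,0,0,0,0.0005,1],[0,0,0,0,0,0.001,1],[0,0,0,0,0,0.0014,1],[0,0,0,0,0,0.0014,1]]]' | grep -E 'eef|force';done; python3 lvl.py .0728
```

```text
eef_pos: [0.5438, -0.2915, 0.3719]
force: [0.4, 0.7, -9.1]
eef_pos: [0.5438, -0.2915, 0.3712]
force: [0.2, -0.2, -7.8]
eef_pos: [0.5438, -0.2914, 0.3705]
force: [0.1, -0.7, -8.3]
21.5 n 12881 z 0.0701 tilt deg along tool x,y [-0.05 -0.04] force [ 0.1 -0.7 -8.3] tq [-0.055  0.096 -0.032] tcp [ 0.5438 -0.2914  0.3705]
```

No contact yet, and the lid is still level. I'll continue slowly by feel.

```bash
for i in 1 2 3; do python3 -m inch '[[[0,0,0,0,0,0.0005,1],[0,0,0,0,0,0.001,1],[0,0,0,0,0,0.0014,1],[0,0,0,0,0,0.0014,1]]]' | grep -E 'eef|force';done; python3 - <<'E'
from lvl import *
P,m,im=plane(.069)
b=(abs(P[...,0]-.552)<.1)&(abs(P[...,1]+.289)<.1)&(P[...,2]>.02)&(P[...,2]<.036);print(np.median(P[b][:,2]))
c,im,d=look('top');Q=cloud(c,d);b=(np.hypot(Q[...,0]-.552,Q[...,1]+.289)<.06);print(np.median(Q[b][:,2]));b=(abs(Q[...,0]-.552)<.1)&(abs(Q[...,1]+.289)<.1)&(Q[...,2]>.02)&(Q[...,2]<.036);print(np.median(Q[b][:,2]))
E
```

```text
eef_pos: [0.5438, -0.2915, 0.3698]
force: [0.0, -0.9, -8.6]
eef_pos: [0.5438, -0.2914, 0.3691]
force: [-0.3, 0.9, -8.4]
eef_pos: [0.5438, -0.2915, 0.3684]
force: [-0.3, -0.2, -9.0]
22.75 n 13231 z 0.068 tilt deg along tool x,y [-0.05 -0.04] force [-0.3 -0.2 -9. ] tq [-0.052  0.094 -0.003] tcp [ 0.5438 -0.2915  0.3684]
0.0283521447842
0.4311722580960819
0.02965615217595985
```

Mistake caught: the lid's origin at rest is 38 mm above the bench, so contact is expected at TCP z ≈ 0.343, another 25 mm down.

```bash
python3 -m inch '[[[0,0,0,0,0,0.002,1],[0,0,0,0,0,0.007,1],[0,0,0,0,0,0.016,1],[0,0,0,0,0,0.026,1],[0,0,0,0,0,0.035,1],[0,0,0,0,0,0.041,1],[0,0,0,0,0,0.0445,1],[0,0,0,0,0,0.0455,1]]]' | grep -E "eef|force"
for i in 1 2 3; do python3 -m inch '[[[0,0,0,0,0,0.0005,1],[0,0,0,0,0,0.001,1],[0,0,0,0,0,0.0014,1],[0,0,0,0,0,0.0014,1]]]' | grep -E 'eef|force';done; python3 lvl.py .044
```

```text
eef_pos: [0.5438, -0.2914, 0.3454]
force: [-1.3, -0.8, -7.5]
eef_pos: [0.5438, -0.2915, 0.3451]
force: [-0.0, 1.1, -8.3]
eef_pos: [0.5438, -0.2915, 0.3443]
force: [0.4, -0.2, -9.0]
eef_pos: [0.5437, -0.2915, 0.3435]
force: [0.6, -1.0, -8.8]
24.85 n 13303 z 0.0432 tilt deg along tool x,y [-0.02 -0.12] force [ 0.6 -1.  -8.8] tq [-0.051  0.133  0.032] tcp [ 0.5437 -0.2915  0.3435]
```

```bash
for i in 1 2 3; do python3 -m inch '[[[0,0,0,0,0,0.0005,1],[0,0,0,0,0,0.001,1],[0,0,0,0,0,0.0014,1],[0,0,0,0,0,0.0014,1]]]' | grep -E 'eef|force';done; python3 lvl.py .044
```

```text
eef_pos: [0.5438, -0.2914, 0.3428]
force: [0.3, -0.2, -8.1]
eef_pos: [0.5438, -0.2916, 0.3425]
force: [-0.2, -0.4, -3.7]
eef_pos: [0.544, -0.2916, 0.3419]
force: [0.6, 0.1, -1.8]
26.1 n 13621 z 0.0424 tilt deg along tool x,y [-0.02 -0.04] force [ 0.6  0.1 -1.8] tq [-0.073  0.024 -0.002] tcp [ 0.544  -0.2916  0.3419]
```

The lid is down and level, with the load off the hook. I'll lower the hook to mid-gap, back out along −x and rise.

```bash
python3 -m inch '[[[0,0,0,0,0,0.003,1],[0,0,0,0,0,0.008,1],[0,0,0,0,0,0.014,1],[0,0,0,0,0,0.02,1],[0,0,0,0,0,0.024,1],[0,0,0,0,0,0.025,1],[0,0,0,0,0,0.025,1]]]' | grep -E "eef|force"; python3 -m inch '[[[0,0,0,-0.003,0,0,1],[0,0,0,-0.009,0,0,1],[0,0,0,-0.018,0,0,1],[0,0,0,-0.03,0,0,1],[0,0,0,-0.045,0,0,1],[0,0,0,-0.06,0,0,1],[0,0,0,-0.07,0,0,1],[0,0,0,-0.07,0,0,1]]]' | grep -E "eef|force";  python3 -m inch '[[[0,0,0,0,0,-0.02,1],[0,0,0,0,0,-0.06,1],[0,0,0,0,0,-0.12,1],[0,0,0,0,0,-0.18,1],[0,0,0,0,0,-0.21,1],[0,0,0,0,0,-0.23,1],[0,0,0,0,0,-0.23,1]]]'; python3 slab.py .0428 sl2.png
```

```text
eef_pos: [0.5438, -0.2915, 0.3289]
force: [0.4, 0.2, -0.5]
eef_pos: [0.5095, -0.3025, 0.3292]
force: [0.1, -0.3, -1.3]
clock: 28.35
eef_pos: [0.5107, -0.302, 0.4455]
tool_rot: [[0.954, 0.301, 0.002], [0.301, -0.954, -0.001], [0.002, 0.001, -1.0]]
force: [-0.1, -0.1, -1.7]
grip_width: 0.269
28.35 n 6142 z 0.0424 tilt deg along tool x,y [ 0.02 -0.07] force [-0.1 -0.1 -1.7] tq [-0.091  0.031  0.008] tcp [ 0.5107 -0.302   0.4455]
w slab 8404 ((551.091552734375, -289.2194519042969), (170.70010375976562, 170.3679656982422), 78.3844985961914)
w lid 12874 ((551.6986694335938, -289.25238037109375), (142.81427001953125, 142.91278076171875), 12.010605812072754)
((551.571533203125, -289.38897705078125), 72.35152435302734)
t slab 2563 ((551.8034057617188, -289.1538391113281), (170.8257293701172, 170.8612823486328), 78.22053527832031)
t lid 3321 ((552.4545288085938, -289.523193359375), (142.1236114501953, 143.1831817626953), 24.805274963378906)
((552.1542358398438, -289.45501708984375), 72.33145141601562)
```

The lid is on the slab within 0.7 mm of its middle. Now I'll carry the lifter back over the stand.

```bash
python3 -m inch '[[[0,0,0,0.008,-0.02,0,1],[0,0,0,0.03,-0.08,0,1],[0,0,0,0.06,-0.16,0,1],[0,0,0,0.09,-0.24,0,1],[0,0,0,0.12,-0.32,0,1],[0,0,0,0.15,-0.4,0,1],[0,0,0,0.18,-0.48,0,1],[0,0,0,0.2105,-0.5516,0,1]]]' | grep -E "eef|force"; python3 -m inch '[[[0,0,0.05,0.03,-0.08,0,1],[0,0,0.1,0.06,-0.16,0,1],[0,0,0.16,0.09,-0.24,0,1],[0,0,0.22,0.12,-0.32,0,1],[0,0,0.28,0.15,-0.4,0,1],[0,0,0.33,0.18,-0.48,0,1],[0,0,0.356,0.2,-0.535,0,1],[0,0,0.356,0.2105,-0.5516,0,1]]]' | grep -E "eef|force"; python3 -m inch '[[[0,0,0,0,0,0,1],[0,0,0,0,0,0,1],[0,0,0,0,0,0,1],[0,0,0,0,0,0,1]]]'; python3 - <<'E'
from h import *
s=telemetry.read_state();c,im,d=look('wrist','h1.png');P=fish(c,d);L=(P-s['eef_pos'])@s['tool_rot']
Z=P[...,2]
for lo,hi in((.118,.129),(.003,.012)):
    m=(Z>lo)&(Z<hi)&(abs(P[...,0]-.555)<.1)&(abs(P[...,1]-.287)<.07); r=cv2.minAreaRect((P[m][:,:2]*1000).astype(np.float32)); print(m.sum(),r)
m=(abs(L[...,0]-.008)<.014)&(abs(L[...,1])<.012)&(L[...,2]>.255)&(L[...,2]<.29)&(Z>.14)
print('hook tool',m.sum(),L[m].min(0).round(4),L[m].max(0).round(4),s['eef_pos'])
cv2.imwrite('pics/h1z.png',np.clip(cv2.resize(im[160:440,180:460],None,fx=2,fy=2)*1.6,0,255).astype(np.uint8))
E
```

```text
eef_pos: [0.5271, -0.0043, 0.4432]
force: [0.4, -0.1, -1.4]
eef_pos: [0.5436, 0.2923, 0.4423]
force: [0.3, 0.4, -2.0]
clock: 30.45
eef_pos: [0.5456, 0.2857, 0.4443]
tool_rot: [[1.0, 0.023, 0.0], [0.023, -1.0, -0.0], [0.0, 0.0, -1.0]]
force: [0.6, -0.6, -0.9]
grip_width: 0.272
3092 ((564.5681762695312, 288.4014892578125), (98.28340148925781, 37.443424224853516), 3.038726806640625)
6231 ((560.6123046875, 289.0791931152344), (120.18897247314453, 99.20166778564453), 3.2293083667755127)
hook tool 311 [-0.0033 -0.0031  0.2554] [0.0184 0.0039 0.2766] [0.54563812 0.28569509 0.4443001 ]
```

View pics/h1z.png

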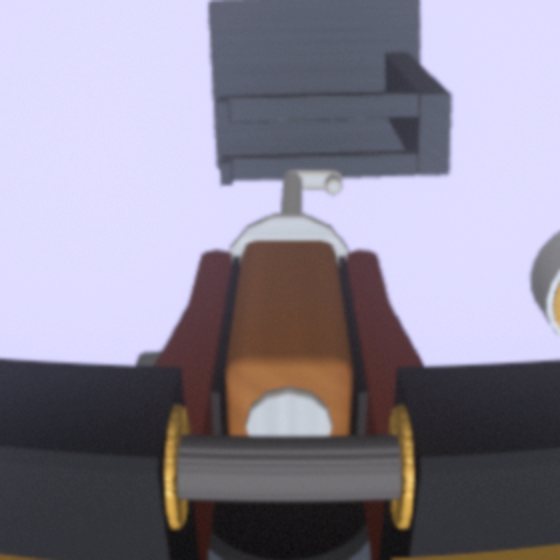

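The fork's slot is at y ≈ 287.6 and the lifter at about 285.5, so I'll correct by +1.7 mm in y, +1.5 mm in x and +1.5° yaw, then lower straight down through the slot.

```bash
python3 -m inch '[[[0,0,-0.033,0.003,-0.0034,0,1],[0,0,-0.033,0.003,-0.0034,0.01,1],[0,0,-0.033,0.003,-0.0034,0.025,1],[0,0,-0.033,0.003,-0.0034,0.04,1],[0,0,-0.033,0.003,-0.0034,0.05,1],[0,0,-0.033,0.003,-0.0034,0.05,1],[0,0,-0.033,0.003,-0.0034,0.05,1]]]'
```

```text
clock: 31.2
eef_pos: [0.5468, 0.2892, 0.4188]
tool_rot: [[0.999, 0.052, -0.0], [0.052, -0.999, -0.0], [-0.0, 0.0, -1.0]]
force: [0.2, 0.5, -1.5]
grip_width: 0.273
```

```bash
python3 -m inch '[[[0,0,0,0,0.0034,0,1],[0,0,0,0,0.0034,0,1],[0,0,0,0,0.0034,0.02,1],[0,0,0,0,0.0034,0.05,1],[0,0,0,0,0.0034,0.07,1],[0,0,0,0,0.0034,0.08,1],[0,0,0,0,0.0034,0.08,1]]]' | grep -E "eef|force"; python3 -m inch '[[[0,0,0,0,0,0.02,1],[0,0,0,0,0,0.05,1],[0,0,0,0,0,0.075,1],[0,0,0,0,0,0.09,1],[0,0,0,0,0,0.1,1],[0,0,0,0,0,0.1,1]]]'|grep -E "eef|force"; for i in 1 2 3; do python3 -m inch '[[[0,0,0,0,0,0.001,1],[0,0,0,0,0,0.002,1],[0,0,0,0,0,0.0025,1],[0,0,0,0,0,0.0025,1]]]'|grep -E "eef|force";done
```

```text
eef_pos: [0.5467, 0.2874, 0.378]
force: [-1.6, 0.6, -1.5]
eef_pos: [0.5468, 0.2874, 0.3281]
force: [-0.3, 1.1, -0.9]
eef_pos: [0.5469, 0.2874, 0.328]
force: [1.5, -0.5, -1.1]
eef_pos: [0.5469, 0.2874, 0.3265]
force: [0.4, -0.3, -1.4]
eef_pos: [0.5469, 0.2874, 0.3252]
force: [-0.5, 0.1, -2.4]
```

```bash
for i in 1 2 3 4; do python3 -m inch '[[[0,0,0,0,0,0.0006,1],[0,0,0,0,0,0.001,1],[0,0,0,0,0,0.001,1]]]'|grep -E "eef|force";done
```

```text
eef_pos: [0.5469, 0.2874, 0.3247]
force: [-0.1, 0.3, -1.8]
eef_pos: [0.5469, 0.2874, 0.3242]
force: [-0.4, 0.5, -0.9]
eef_pos: [0.5469, 0.2874, 0.3237]
force: [-0.1, 1.1, -1.4]
eef_pos: [0.5469, 0.2874, 0.3237]
force: [-1.8, -1.5, 3.3]
```

Contact: the collar rests on the fork. I'll release gently, open fully and rise.

```bash
python3 -m inch '[[[0,0,0,0,0,-0.0006,1],[0,0,0,0,0,-0.0006,0.3],[0,0,0,0,0,-0.0006,-0.2],[0,0,0,0,0,-0.0006,-0.6],[0,0,0,0,0,-0.0006,-1],[0,0,0,0,0,-0.0006,-1],[0,0,0,0,0,-0.0006,-1],[0,0,0,0,0,-0.0006,-1]]]' 10; python3 -m inch '[[[0,0,0,0,0,0,-1],[0,0,0,0,0,0,-1],[0,0,0,0,0,0,-1],[0,0,0,0,0,0,-1],[0,0,0,0,0,0,-1]]]'
```

```text
clock: 35.7
eef_pos: [0.5469, 0.2874, 0.3235]
tool_rot: [[0.999, 0.052, -0.0], [0.052, -0.999, -0.0], [-0.0, 0.0, -1.0]]
force: [-0.3, -0.2, 0.8]
grip_width: 0.858
clock: 36.2
eef_pos: [0.5469, 0.2874, 0.3235]
tool_rot: [[0.999, 0.052, -0.0], [0.052, -0.999, 0.0], [-0.0, -0.0, -1.0]]
force: [-0.6, -0.4, 0.3]
grip_width: 0.999
```

```bash
python3 -m inch '[[[0,0,0,0,0,-0.02,-1],[0,0,0,0,0,-0.06,-1],[0,0,0,0,0,-0.12,-1],[0,0,0,0,0,-0.18,-1],[0,0,0,0,0,-0.23,-1],[0,0,0,0,0,-0.25,-1],[0,0,0,0,0,-0.25,-1],[0,0,0,0,0,-0.25,-1]]]'; python3 - <<'E'
from h import *
c,im,d=look('wrist','f1.png');P=fish(c,d);Z=P[...,2]
for n,lo,hi in(('cap',.186,.2),('handle low',.13,.15),('fork',.118,.1275)):
    m=(Z>lo)&(Z<hi)&(abs(P[...,0]-.555)<.09)&(abs(P[...,1]-.287)<.05); print(n,m.sum(),cv2.minAreaRect((P[m][:,:2]*1000).astype(np.float32)),np.median(P[m][:,2]),P[m].max(0))
c,im,d=look('top','f1t.png');Q=cloud(c,d)
for n,ctr in(('tin',(.741,.1676)),('jar',(.744,-.0363)),('reel',(.7546,-.1713))):
    b=(np.hypot(Q[...,0]-ctr[0],Q[...,1]-ctr[1])<.06)&(Q[...,2]>.03);print(n,cv2.minAreaRect((Q[b][:,:2]*1000).astype(np.float32))[0])
a=im[60:300,140:540]
c,im2,d=look('side','f1s.png')
o=np.vstack([cv2.resize(a,(480,288)),cv2.resize(im2[100:480,240:640],None,fx=1.2,fy=.8)[:310]]);cv2.imwrite('pics/fz.png',np.clip(o*1.5,0,255).astype(np.uint8))
E
```

```text
clock: 37.0
eef_pos: [0.5466, 0.2874, 0.4476]
tool_rot: [[0.999, 0.052, -0.001], [0.052, -0.999, -0.001], [-0.001, 0.0, -1.0]]
force: [0.7, -0.2, -0.3]
grip_width: 0.999
cap 1071 ((545.772705078125, 287.5696105957031), (23.479869842529297, 22.92234230041504), 3.8083930015563965) 0.18949833478930464 [0.55802158 0.29937961 0.1938967 ]
handle low 175 ((537.8887939453125, 296.4607238769531), (37.53239822387695, 4.551318645477295), 5.223114967346191) 0.1397476887103059 [0.55678427 0.29942955 0.14981642]
fork 2753 ((564.174560546875, 288.49407958984375), (97.6915283203125, 37.2804069519043), 3.3144617080688477) 0.12332454179879795 [0.61367869 0.30943319 0.12749584]
tin (740.679443359375, 167.56552124023438)
jar (743.4041748046875, -36.0414924621582)
reel (754.15087890625, -171.09164428710938)
```

View pics/fz.png

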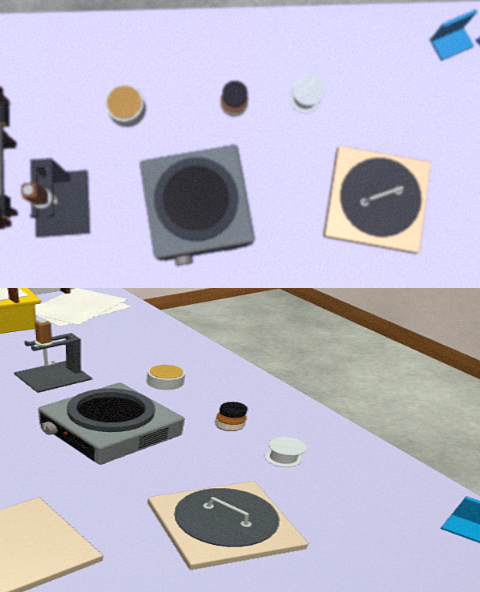

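The lid lies flat in the middle of the far-right slab, at (380,197) in the upper half. The pot is open and the lifter hangs upright in its fork at (42,330) in the lower half. The bystanders haven't moved.

```bash
python3 -c "
from bench import order
print(order.hand_in())"
```

```text
the job is handed in; nothing more can be done
None
```

The solder pot is open, and I handed the job in at about 37 s of the 72 s allowed. The lid lies flat on the far-right slab and the lifter hangs upright in its fork.

- **Hooking and lifting:** the lifter's hook was only about 1.3 mm ahead of true. I passed it under the middle of the loop with no contact force noticeable in the readings. The lid came up at about 0.68 kg and stayed level within 0.2° whenever I checked.
- **On the slab:** both cameras put the lid within 0.7 mm of the slab's middle, tilted less than 0.1°.
- **Lifter:** it hangs with the cap at its original height, facing within about 1° of the stand's direction. It sits about 1.5 mm towards the fork's open end from the stand's origin.
- **Bystanders:** the tin, jar and reel read within 0.7 mm of where they started. The gripper was open and clear of everything at hand-in.

**Checks that disagreed:**
- I first worked out the lid's resting height wrongly, 30 mm too high. I noticed when no contact came at the expected height, and lowered the rest by feel.
- The side camera put the loop up to about 4 mm away in y from the other two, so I did not use it for that.
- Readings taken before the arm had settled caused two 1–2 mm sideways errors, both corrected before any contact.

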